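# Sort two threaded studs by pitch into sloping notched gauges

## Task

Sort the two loose threaded studs by thread pitch: set the coarse one down gently in the blue-decked gauge and the fine one in the yellow-decked gauge, in either order. Each must lie along the slope, fully home in the V notches with every gauge plate down in a thread groove, and be let go there. Leave the brass nut and the brass spacer that lie among them where they are.

Things in the scene. Friction and masses are not known exactly. Their poses are not given: they have to be found in the camera images.
- stud_coarse_center (a point): centre of the coarse stud, on its axis, which is level and 16 mm above the bench at the start. x runs along the stud, 160 mm long, the same end for end, about 0.3 kg. Grip it at the middle, a square section 32 x 32 mm across and 56 mm long that lies on one of its flats; this is wider than the 28 mm ridged ends.
- stud_fine_center (a point): centre of the fine stud, on its axis, which is level and 16 mm above the bench at the start. x runs along the stud, 160 mm long, the same end for end, about 0.3 kg. Grip it at the middle, a square section 32 x 32 mm across and 56 mm long that lies on one of its flats; this is wider than the 28 mm ridged ends.
- gauge_coarse_seat (a point): where the centre of the coarse stud lies when fully home in the coarse gauge, 95 mm above the bench. x: up the slope along the seated stud, 25 degrees above level, low end on the robot's side; y across; z square to the deck, whose surface is 38 mm below along z. A stud of the other pitch, or set down out of step, rides about 7 mm too high; it drops home only when centred.
- gauge_fine_seat (a point): where the centre of the fine stud lies when fully home in the fine gauge, 95 mm above the bench. x: up the slope along the seated stud, 25 degrees above level, low end on the robot's side; y across; z square to the deck, whose surface is 38 mm below along z. A stud of the other pitch, or set down out of step, rides about 7 mm too high; it drops home only when centred.
- stud_coarse: the coarse stud: loose metal double-ended threaded stud; origin 16 mm below its centre. Each end has 52 mm of thread: round core 18 mm thick and 3 ridges 28 mm in diameter, 16 mm apart, flanks tapered, so grooves are 11 mm wide at the mouth, 8 mm at the root. The grooves are closed rings: roll about the axis does not matter.
- stud_fine: the fine stud: loose metal double-ended threaded stud; origin 16 mm below its centre. Each end has 52 mm of thread: round core 18 mm thick and 4 ridges 28 mm in diameter, 10 mm apart, flanks tapered, so grooves are 7 mm wide at the mouth, 5 mm at the root. The grooves are closed rings: roll about the axis does not matter.
- gauge_coarse: coarse gauge: fixed stand, base 160 x 90 mm, blue sloping deck 176 x 84 mm; origin on the bench below the seat. Across the deck stand 3 plates at each end, 5 mm thick, 44 wide, 36, 52 and 68 mm from the seat along x, with 90 degree V notches 32 mm wide at the mouth, tops 3 mm above the seat. The core rests in them, ridges between; play 1.5 mm. Gap at the middle over 60 mm.
- gauge_fine: fine gauge: fixed stand, base 160 x 90 mm, yellow sloping deck 176 x 84 mm; origin on the bench below the seat. Across the deck stand 4 plates at each end, 3 mm thick, 44 wide, 33, 43, 53, 63 mm from the seat along x, with 90 degree V notches 32 mm wide at the mouth, tops 3 mm above the seat. The core rests in them, ridges between; play 1 mm. Gap at the middle over 60 mm.
- valve_nut: brass hexagon nut, 32 x 28 x 14 mm, loose bystander; origin at the centre of its underside
- spacer: brass round spacer, 29 mm across and 21 mm high, loose bystander between the gauges; origin at the centre of its underside

How it is judged (in metres and radians):
At the end, for the whole second after the job is handed in: Each stud is at rest, released, in the gauge of its own pitch: centre within 5 mm of the seat point, no more than 2.5 mm too high, axis within 0.06 rad of the gauge's slope line (distance between stud_coarse_center and gauge_coarse_seat below 0.005 m and z of stud_coarse_center in the frame of gauge_coarse_seat below 0.0025 m and angle between the x axis of stud_coarse_center and the x axis of gauge_coarse_seat, either way round below 0.06 rad and linear speed of each of stud_coarse, stud_fine below 0.01 m/s and distance between stud_fine_center and gauge_fine_seat below 0.005 m and z of stud_fine_center in the frame of gauge_fine_seat below 0.0025 m and angle between the x axis of stud_fine_center and the x axis of gauge_fine_seat, either way round below 0.06 rad); the robot touches nothing.
It fails at once if the brass nut or the brass spacer pushed more than 30 mm (distance of any of valve_nut, spacer from where it was at the start of the episode above 0.03 m).
It fails at once if a stud slammed or forced (over 60 N) on a gauge (contact force between any of stud_coarse, stud_fine and gauge_coarse above 60 N or contact force between any of stud_coarse, stud_fine and gauge_fine above 60 N).
It also fails if it takes over 50 s, if anything falls off the work surface, if the arm or the gripper's body presses on something with over 40 N, if the wrist force passes 120 N, or if a joint passes its speed limit or range.

## Robot

A 6-joint arm with a two-finger parallel gripper is mounted at the origin on a cart in front of the work surface, level with it; the furniture and walls round the work are solid. World frame = base frame: x ahead of the robot, y to its left, z up, the work surface at z = 0. Lengths are in m, angles in degrees, forces in N, time in s.
With the tool pointing down it reaches from about 0.375 to 0.9 m from the base axis. Payload 3.1 kg.
Tool frame: the origin (TCP) lies on the centre line of the jaws, within the pads' length; the fingertips stand 14 mm ahead of it and the grasp point (between the pads) lies 5 mm behind it (bot.tips_ahead is the distance from the TCP to the fingertips, in m); z points along the fingers, y is the line along which they close (so a half turn about z gives the same grasp; the last joint's range is limited). The gripper opens to 87 mm and grips with 3 to 60 N. Pads are 19 mm wide; open, the fingers measure 117 mm over their backs; the gripper's body (75 mm by 190 mm) begins 51 mm behind the grasp point.
Start: joints at [61.622, 30.224, 82.088, -0, 67.689, -10.227], TCP at [0.195, 0.594, 0.237] pointing down, gripper open.
Joint ranges: [-176.69, 176.69], [-43.24, 126.21], [12.49, 139.97], [-82, 262], [0, 151.66], [-163.58, 163.58]. Speed limits (degrees/s): [159.86, 159.86, 180, 180, 180, 180].

## Interface

Orientations are given as a 3x3 rotation matrix whose columns are the frame's x, y, z axes.
In Python, from rig import bot gives the robot as it stands.
- The arm moves only by the tool play_rows, never from a script. Its argument "moves" is a list that holds one entry, the list of rows, each a list of 6 numbers: the shift along the tool's x, y, z in mm, then the turn, a rotation vector about the tool's x, y, z in rad. A call has 1 to 5 rows; each row shifts and turns the commanded pose from where the row before left it, along the tool's axes as they then stand; what a row does not reach is not made up. A row lasts 1/10 s, in which the tool goes at most 50 mm and 8.59 degrees, less where a joint would pass 70% of its speed; a pose out of reach is approached as far as the arm can. A call with a gripper value outside its range is refused whole. "fingers" is the opening, from -1 (shut) to 1 (fully open), set as the call begins (left out, the last holds). The fingers move at their own pace and stop on an object; the grip force is fixed at half the most. Time passes only in rows, so rows that do not move let the fingers close. It gives the time, the measured TCP pose, the force, the opening and the grip force at its end, in the units of the state.
- bot.read_state(): the state, without advancing time (a new reading comes with each control period).
- bot.capture(name): name is "scene" or "top" or "wrist"; returns a dict with "image" (420x560x3 uint8, blue, green, red), "fx", "fy", "cx", "cy" (pixels), "R" (3x3) and "t" (3): a world point X has camera coordinates R X + t. Camera axes: x right, y down, z forward; pixel columns grow to the right and rows downward; lengths in m; the calibration is good to about 2 mm. A picture is of the moment at which its call begins. There is no depth.
- bot.hand_in(): hands the job in; it is judged then, once.
Trained networks look in a picture, given as the dict that the camera call returned (one of the last four; its "shot" number tells which), for a name from the list of things; names that differ only in an ending like _2 or _b are one class to them, and where a whole thing is asked for, a point or a joint stands for the part that bears it (a point fixed in the world has none). Each returns a list of dicts, best first, with "confidence" (0 to 1); they miss things now and then, are a little off and sometimes report something else, mostly with a low value. They report only what shows in the picture. A call takes as long as a camera call.
- bot.search_frame(picture, query): "centre" ([column, row] in pixels, amid what is visible of it).
- bot.silhouettes(picture, query): "pixels" (420x560 bool, what is visible of it) and "centre" ([column, row] in pixels, amid what is visible of it).
- bot.pinpoint(picture, query): "centre" ([column, row] in pixels: a listed point, or the origin of a listed thing).
The state is a dict: "time_s": time; "joint_positions": joint angles; "qvel": joint speeds; "tau": joint torques, N m; "position": TCP position; "tcp_rot": TCP orientation; "force": force on the tool from outside, world axes, zero at the start; "moment": the same for the moment, N m; "opening": opening from 0.0 (shut) to 1.0 (fully open); "grasp_force": force on a finger pad.
Only numpy, scipy, OpenCV 4.12 (cv2) and the standard library are available. Lean on these libraries where they do the work, as an engineer would, in place of code of your own. Each camera call takes 0.05 s, during which the arm holds its last target. There are 200 camera calls.

## Working session

There is one attempt and no reset: what is moved stays moved. The work goes in short steps, Python scripts to look and compute and a tool call to move; the robot and the scene stay as the last step left them, time stands still between calls to the robot, and variables do not carry over. Pictures are saved under pics/ and viewed, at most 11 in all, crops included, and the job is handed in when it is done.

Besides the shell and the picture viewer there is one more tool, called after "Request:" as name([rows], argument=value, ...), one row to a line, values as JSON. play_rows: Moves the arm, as the interface text tells. Its arguments: {"type":"object","properties":{"moves":{"type":"array","items":{"type":"array","items":{"type":"array","items":{"type":"number"}}}},"fingers":{"type":"number"}},"required":["moves"]}

```bash
mkdir -p pics; ls; cat > h.py <<'E'
import numpy as np, cv2
from rig import bot
def px2w(p,uv,z):
    R=np.array(p["R"]);t=np.array(p["t"]);d=R.T@np.array([(uv[0]-p["cx"])/p["fx"],(uv[1]-p["cy"])/p["fy"],1]);c=-R.T@t
    return c+d*(z-c[2])/d[2]
def w2px(p,X):
    q=np.array(p["R"])@np.array(X)+np.array(p["t"]);return np.array([p["cx"]+p["fx"]*q[0]/q[2],p["cy"]+p["fy"]*q[1]/q[2]])
E
python3 - <<'E'
from h import *
P={}
for n in("scene","top"):
    p=bot.capture(n);P[n]=p;cv2.imwrite(f"pics/{n}0.png",p["image"])
    print(n,-np.array(p["R"]).T@p["t"],p["fx"])
    for q,z in(("stud_coarse_center",.016),("stud_fine_center",.016),("gauge_coarse_seat",.095),("gauge_fine_seat",.095),("valve_nut",0),("spacer",0),("gauge_coarse",0),("gauge_fine",0)):
        for r in bot.pinpoint(p,q)[:2]: print(q,np.round(r["centre"],1),round(r["confidence"],2),px2w(p,r["centre"],z).round(4))
E
```

```text
pics
scene [ 0.24599305 -0.50233371  0.69235992] 465.4103241483265
stud_coarse_center [211.  212.4] 0.56 [0.4518 0.1469 0.016 ]
stud_fine_center [268.8 285.1] 0.61 [ 0.4639 -0.0706  0.016 ]
gauge_coarse_seat [376.4 237.5] 0.91 [ 0.643  -0.1307  0.095 ]
gauge_fine_seat [299.8 147.3] 0.68 [0.665  0.1477 0.095 ]
valve_nut [292.2 233.1] 0.65 [0.5709 0.0246 0.    ]
spacer [350.6 211. ] 0.76 [0.7068 0.0137 0.    ]
gauge_fine [300.6 179.9] 0.9 [0.6702 0.1503 0.    ]
top [0.43722089 0.00976074 0.9352117 ] 520.3894878949856
stud_coarse_center [228.9 276.4] 0.8 [0.4505 0.1454 0.016 ]
stud_fine_center [353.2 260.1] 0.69 [ 0.4724 -0.0736  0.016 ]
gauge_coarse_seat [386.6 160.8] 0.85 [ 0.6298 -0.1286  0.095 ]
gauge_coarse_seat [379.2 167.7] 0.32 [ 0.6187 -0.116   0.095 ]
gauge_fine_seat [216.9 147.5] 0.94 [0.6631 0.1511 0.095 ]
gauge_fine_seat [299.2 139.2] 0.72 [0.6719 0.0135 0.095 ]
valve_nut [293.7 207.7] 0.54 [0.5709 0.028  0.    ]
spacer [300.6 140.6] 0.55 [0.6957 0.0114 0.    ]
gauge_coarse [380.2 167.7] 0.8 [ 0.6391 -0.132   0.    ]
gauge_fine [223.6 161.3] 0.73 [0.6619 0.1549 0.    ]
```

View pics/top0.png

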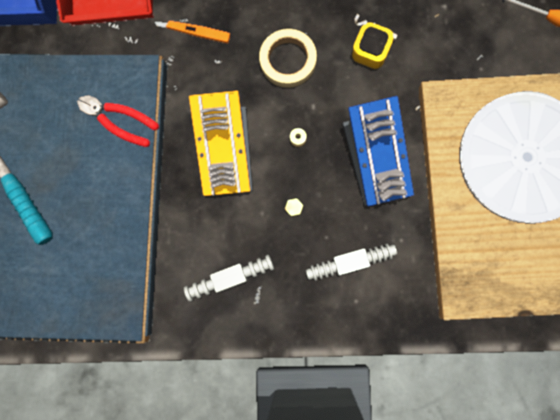

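View pics/scene0.png

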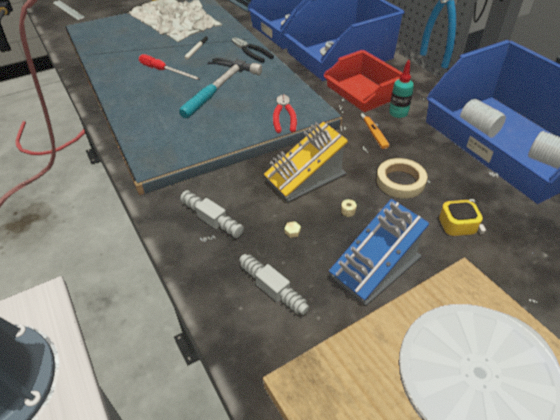

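The top view shows the coarse stud (3 wide ridges) at about (229,277) and the fine one at (352,260). The yellow (fine) gauge is at (219,145), the blue (coarse) one at (381,152), the nut at (293,207) and the spacer at (298,136). The detections agree with this.

```bash
cat >> h.py <<'E'
from scipy.optimize import minimize
s25,c25=np.sin(np.radians(25)),np.cos(np.radians(25))
def seatR(yaw):
    c,s=np.cos(yaw),np.sin(yaw); return np.array([[c,-s,0],[s,c,0],[0,0,1]])@np.array([[c25,0,-s25],[0,1,0],[s25,0,c25]])
def colmask(im,col):
    h=cv2.cvtColor(im,cv2.COLOR_BGR2HSV)
    return cv2.inRange(h,(18,120,60),(32,255,255)) if col=="y" else cv2.inRange(h,(100,140,40),(125,255,255))
def gaugemask(p,col,uv):
    m=colmask(p["image"],col); w=np.zeros_like(m); cv2.circle(w,tuple(int(v) for v in uv),int(75*p.get("k",1)),255,-1)
    m=cv2.morphologyEx(m&w,cv2.MORPH_OPEN,np.ones((2,2)))
    n,l,s,_=cv2.connectedComponentsWithStats(m); keep=[i for i in range(1,n) if s[i,4]>25]
    pts=np.argwhere(np.isin(l,keep))[:,::-1].astype(np.float32)
    return cv2.convexHull(pts)[:,0]
def quad(p,v,z0=-.038,t=.004):
    R=seatR(v[2]);c=np.array([v[0],v[1],.095])
    P=[w2px(p,c+R@np.array([a*.088,b*.042,z])) for z in (z0,z0-t) for a in(1,-1) for b in(1,-1)]
    return cv2.convexHull(np.array(P,np.float32))[:,0]
def fitgauge(ps,col,v0):
    hs=[gaugemask(p,col,w2px(p,[v0[0],v0[1],.06])) for p in ps]
    def cost(v):
        c=0
        for p,h in zip(ps,hs):
            q=quad(p,v,t=v[3]); i=cv2.intersectConvexConvex(h,q)[0]; c+=1-i/(cv2.contourArea(h)+cv2.contourArea(q)-i)
        return c+ (0 if 0<=v[3]<.02 else 1)
    r=minimize(cost,v0,method="Nelder-Mead",options=dict(initial_simplex=np.array([v0]+[np.array(v0)+np.eye(4)[i]*[.008,.008,.08,.004][i] for i in range(4)]),xatol=1e-5,fatol=1e-6,maxiter=600))
    return r.x,r.fun/len(ps)
def studpose(p,q):
    r=bot.silhouettes(p,q)[0]; m=r["pixels"]
    uv=np.argwhere(m)[:,::-1].astype(float)
    W=np.array([px2w(p,u,.018)[:2] for u in uv]); c,_,a,_=*W.mean(0)[None],0,0,0
    cc=cv2.minAreaRect(((W-W.mean(0))*1e4).astype(np.float32)); e,V=np.linalg.eigh(np.cov(W.T)); d=V[:,1]
    L=(W-W.mean(0))@d
    return W.mean(0)+d*(L.max()+L.min())/2, W.mean(0), np.degrees(np.arctan2(d[1],d[0])), L.max()-L.min(), r["confidence"]
E
python3 - <<'E'
from h import *
T=bot.capture("top");S=bot.capture("scene")
for q in("stud_coarse","stud_fine"):
    for p in(T,S): print(q,*[np.round(x,4) for x in studpose(p,q)])
for col,v0 in(("b",[.632,-.13,.2,.005]),("y",[.664,.15,.05,.005])):
    for ps in([T],[S],[T,S]):
        v,f=fitgauge(ps,col,v0);print(col,v.round(4),np.degrees(v[2]).round(2),round(f,3))
print(bot.read_state())
E
```

```text
stud_coarse [0.4482 0.1458] [0.4479 0.1464] 108.8283 0.1605 0.86
stud_coarse [0.4486 0.1444] [0.4495 0.1414] 106.9557 0.1824 0.73
stud_fine [ 0.4699 -0.0695] [ 0.4702 -0.0708] 104.0326 0.1612 0.8
stud_fine [ 0.4704 -0.0708] [ 0.4712 -0.0742] 103.5539 0.1645 0.83
b [ 0.6352 -0.1317  0.2016  0.0063] 11.55 0.007
b [ 0.6396 -0.1339  0.1854  0.    ] 10.62 0.136
b [ 0.6352 -0.1321  0.2021  0.0082] 11.58 0.09
y [0.6595 0.1502 0.0583 0.02  ] 3.34 0.014
y [0.6633 0.1483 0.0549 0.0082] 3.14 0.042
y [0.6608 0.1492 0.0586 0.0107] 3.36 0.053
{'time_s': 1.2, 'joint_positions': array([ 6.16211684e+01,  3.02236352e+01,  8.20865767e+01, -9.41149344e-04,
        6.76892599e+01, -1.02284055e+01]), 'qvel': array([-0.07686892, -0.11159402,  0.01032728,  0.02907821,  0.02003524,
        0.00471941]), 'tau': array([ 1.45100534e-03, -4.40026259e+01, -1.76986223e+01,  6.33745990e-02,
        5.04859386e-02, -2.03560808e-05]), 'position': array([0.19467684, 0.59389324, 0.23655325]), 'tcp_rot': array([[-9.50243879e-01,  3.11506934e-01,  1.77518599e-05],
       [ 3.11506934e-01,  9.50243879e-01,  8.87961000e-07],
       [-1.65919902e-05,  6.37360695e-06, -1.00000000e+00]]), 'force': array([-0.14352775,  0.4267837 , -0.58599336]), 'moment': array([0.01605815, 0.02825149, 0.02760247]), 'grasp_force': 0.0, 'opening': 0.9965321726880555}
```

```bash
cat >> h.py <<'E'
from scipy.spatial.transform import Rotation as Ro
import json
def down(h):  # tool down, closing-axis heading h deg
    h=np.radians(h); y=np.array([np.cos(h),np.sin(h),0]); z=np.array([0,0,-1.]); return np.c_[np.cross(y,z),y,z]
def plan(p0,R0,p1,R1,vmax=48,wmax=.145,n=None):
    """round-number rows from pose to pose, rotation and travel together"""
    rv=(Ro.from_matrix(R0).inv()*Ro.from_matrix(R1)).as_rotvec(); d=np.array(p1)-p0
    n=n or max(1,int(np.ceil(max(np.linalg.norm(d)*1e3/vmax,np.linalg.norm(rv)/wmax))))
    p,R=np.array(p0,float),np.array(R0,float); rows=[]
    for i in range(1,n+1):
        t=np.array(p0)+d*i/n; Rt=R0@Ro.from_rotvec(rv*i/n).as_matrix()
        a=np.round(R.T@(t-p)*1e3,1); w=np.round((Ro.from_matrix(R).inv()*Ro.from_matrix(Rt)).as_rotvec(),4)
        rows.append([float(x) for x in (*a,*w)]); p=p+R@a/1e3; R=R@Ro.from_rotvec(w).as_matrix()
    for k in range(0,n,5): print(json.dumps([rows[k:k+5]]).replace("0.0,","0,"))
    return p,R
E
python3 - <<'E'
from h import *
s=bot.read_state();p,R=s["position"],s["tcp_rot"]
plan(p,R,[.448,.146,.17],down(18.3))
E
```

```text
[[[-34.6, -31.5, 6.1, 0, 0, 0.085], [-37.1, -28.5, 6.0, 0, 0, 0.0849], [-39.4, -25.2, 6.1, 0, 0, 0.085], [-41.4, -21.8, 6.0, 0, 0, 0.085], [-43.1, -18.2, 6.1, 0, 0, 0.0849]]]
[[[-44.5, -14.5, 6.0, 0, 0, 0.085], [-45.5, -10.6, 6.1, 0, 0, 0.085], [-46.3, -6.7, 6.0, 0, 0, 0.0849], [-46.7, -2.8, 6.1, 0, 0, 0.085], [-46.8, 1.2, 6.0, 0, 0, 0.085]]]
[[[-46.5, 5.1, 6.1, 0, 0, 0.0849]]]
```

Request:
play_rows([
  [[-34.6, -31.5, 6.1, 0, 0, 0.085], [-37.1, -28.5, 6.0, 0, 0, 0.085], [-39.4, -25.2, 6.1, 0, 0, 0.085], [-41.4, -21.8, 6.0, 0, 0, 0.085], [-43.1, -18.2, 6.1, 0, 0, 0.085]],
], fingers=1)

```text
time_s: 1.7
position: [0.3105, 0.3889, 0.2063]
tcp_rot: [[-0.735, 0.678, 0.001], [0.678, 0.735, 0.001], [-0.0, 0.001, -1.0]]
force: [0.7, 0.2, -0.5]
opening: 0.999
grasp_force: 0.0
```

Request:
play_rows([
  [[-44.5, -14.5, 6.0, 0, 0, 0.085], [-45.5, -10.6, 6.1, 0, 0, 0.085], [-46.3, -6.7, 6.0, 0, 0, 0.085], [-46.7, -2.8, 6.1, 0, 0, 0.085], [-46.8, 1.2, 6.0, 0, 0, 0.085]],
])

```text
time_s: 2.2
position: [0.426, 0.185, 0.1761]
tcp_rot: [[-0.39, 0.921, 0.001], [0.921, 0.39, 0.0], [-0.0, 0.001, -1.0]]
force: [-0.1, -0.1, -0.5]
opening: 1.005
grasp_force: 0.0
```

Request:
play_rows([
  [[-46.5, 5.1, 6.1, 0, 0, 0.085], [0, 0, 0, 0, 0, 0], [0, 0, 0, 0, 0, 0]],
])

```text
time_s: 2.5
position: [0.4483, 0.1449, 0.1699]
tcp_rot: [[-0.311, 0.95, -0.0], [0.95, 0.311, 0.0], [0.0, -0.0, -1.0]]
force: [-0.5, -0.3, 0.7]
opening: 1.003
grasp_force: 0.0
```

```bash
python3 - <<'E'
from h import *
s=bot.read_state();p,R=s["position"],s["tcp_rot"];print(s["time_s"],p.round(4),R.round(3).tolist(),s["force"])
w=bot.capture("wrist");cv2.imwrite("pics/w1.png",w["image"]);print((-np.array(w["R"]).T@w["t"]).round(4),np.array(w["R"]).round(3).tolist(),w["fx"])
print(*[np.round(x,4) for x in studpose(w,"stud_coarse")]); 
for r in bot.pinpoint(w,"stud_coarse_center")[:2]: print(r,px2w(w,r["centre"],.016))
E
```

```text
2.5 [0.4483 0.1449 0.1699] [[-0.311, 0.95, -0.0], [0.95, 0.311, 0.0], [0.0, -0.0, -1.0]] [-0.50394685 -0.29465288  0.73669948]
[0.4231 0.2221 0.318 ] [[0.95, 0.311, 0.001], [0.297, -0.908, 0.296], [0.093, -0.282, -0.955]] 309.5520526482411
[0.4498 0.1416] [0.4484 0.1456] 108.9256 0.1642 0.74
{'centre': [273.6, 197.7], 'confidence': 0.71} [0.44806048 0.1398978  0.016     ]
```

View pics/w1.png

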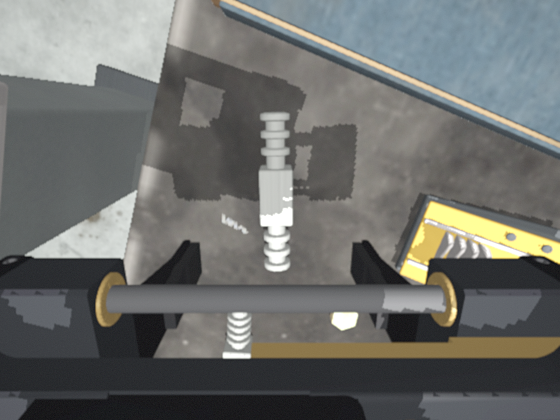

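The wrist view shows the coarse stud running straight along the image column, with its block at about (276,195) between the open fingers. So the tool is aligned with it, and I'll go down, grip and lift.

Request:
play_rows([
  [[0, 0, 36, 0, 0, 0], [0, 0, 36, 0, 0, 0], [0, 0, 36, 0, 0, 0], [0, 0, 32, 0, 0, 0], [0, 0, 11.5, 0, 0, 0]],
])

```text
time_s: 3.15
position: [0.4458, 0.1472, 0.0164]
tcp_rot: [[-0.317, 0.949, -0.004], [0.949, 0.317, -0.0], [0.001, -0.004, -1.0]]
force: [0.3, 0.3, 0.4]
opening: 1.002
grasp_force: 0.0
```

Request:
play_rows([
  [[0, 0, 0, 0, 0, 0], [0, 0, 0, 0, 0, 0], [0, 0, 0, 0, 0, 0], [0, 0, 0, 0, 0, 0], [0, 0, 0, 0, 0, 0]],
], fingers=-1)

```text
time_s: 3.65
position: [0.4485, 0.1459, 0.0195]
tcp_rot: [[-0.314, 0.95, 0.002], [0.95, 0.314, 0.0], [-0.0, 0.002, -1.0]]
force: [-1.0, -0.6, -0.7]
opening: 0.632
grasp_force: 0.0
```

Request:
play_rows([
  [[0, 0, 0, 0, 0, 0], [0, 0, 0, 0, 0, 0]],
])

```text
time_s: 3.85
position: [0.4481, 0.1458, 0.0188]
tcp_rot: [[-0.313, 0.95, 0.001], [0.95, 0.313, 0.0], [-0.0, 0.001, -1.0]]
force: [-0.2, -0.2, -0.2]
opening: 0.447
grasp_force: 0.0
```

Request:
play_rows([
  [[0, 0, 0, 0, 0, 0], [0, 0, 0, 0, 0, 0], [0, 0, 0, 0, 0, 0], [0, 0, -2, 0, 0, 0], [0, 0, -10, 0, 0, 0]],
])

```text
time_s: 4.35
position: [0.4469, 0.1458, 0.0298]
tcp_rot: [[-0.314, 0.95, -0.003], [0.95, 0.314, -0.0], [0.001, -0.003, -1.0]]
force: [0.1, -0.8, -2.5]
opening: 0.369
grasp_force: 29.9
```

Request:
play_rows([
  [[0, 0, -40, 0, 0, 0], [0, 0, -45, 0, 0, 0], [0, 0, -45, 0, 0, 0], [0, 0, -40, 0, 0, 0], [0, 0, 0, 0, 0, 0]],
])

```text
time_s: 4.85
position: [0.4509, 0.1464, 0.2057]
tcp_rot: [[-0.314, 0.949, 0.012], [0.949, 0.314, 0.001], [-0.003, 0.012, -1.0]]
force: [1.2, 0.3, -2.6]
opening: 0.363
grasp_force: 29.9
```

```bash
cat >> h.py <<'E'
def seattool(v,up,off=.0028,flip=1):
    R=seatR(v[2]); c=np.array([v[0],v[1],.095])
    return c+R[:,2]*(up+off), np.c_[flip*R[:,0],-flip*R[:,1],-R[:,2]]
E
python3 - <<'E'
from h import *
s=bot.read_state();p,R=s["position"],s["tcp_rot"];print(s["time_s"],p.round(4),s["opening"],s["grasp_force"],s["force"].round(2),s["moment"].round(3))
v=[.6365,-.1325,.201]
q,Q=seattool(v,.05);plan(p,R,q,Q,vmax=32)
E
```

```text
4.85 [0.4509 0.1464 0.2057] 0.36310003100200516 29.935055603273213 [ 1.2   0.27 -2.64] [-0.08  -0.023 -0.015]
[[[-26.7, 5.5, 5.4, -0.0297, 0.0266, 0.1384], [-25.8, 8.9, 4.9, -0.0298, 0.0266, 0.1385], [-24.5, 12.4, 4.5, -0.0297, 0.0266, 0.1384], [-22.6, 15.4, 4.3, -0.0297, 0.0265, 0.1385], [-20.5, 18.3, 4.3, -0.0298, 0.0266, 0.1384]]]
[[[-17.8, 20.8, 4.3, -0.0297, 0.0266, 0.1385], [-14.9, 23.0, 4.6, -0.0297, 0.0266, 0.1384], [-11.8, 24.7, 4.9, -0.0298, 0.0266, 0.1385], [-8.3, 25.9, 5.4, -0.0297, 0.0266, 0.1384], [-4.9, 26.7, 6.0, -0.0298, 0.0265, 0.1384]]]
[[[-1.3, 26.9, 6.7, -0.0297, 0.0266, 0.1385], [2.2, 26.6, 7.5, -0.0297, 0.0266, 0.1384]]]
```

Request:
play_rows([
  [[-26.7, 5.5, 5.4, -0.0297, 0.0266, 0.1384], [-25.8, 8.9, 4.9, -0.0297, 0.0266, 0.1384], [-24.5, 12.4, 4.5, -0.0297, 0.0266, 0.1384], [-22.6, 15.4, 4.3, -0.0297, 0.0266, 0.1384], [-20.5, 18.3, 4.3, -0.0297, 0.0266, 0.1384]],
])

```text
time_s: 5.35
position: [0.5148, 0.027, 0.1722]
tcp_rot: [[0.359, 0.922, 0.147], [0.917, -0.378, 0.126], [0.172, 0.089, -0.981]]
force: [0.0, 0.6, -2.4]
opening: 0.361
grasp_force: 29.9
```

Request:
play_rows([
  [[-17.8, 20.8, 4.3, -0.0297, 0.0266, 0.1384], [-14.9, 23.0, 4.6, -0.0297, 0.0266, 0.1384], [-11.8, 24.7, 4.9, -0.0297, 0.0266, 0.1384], [-8.3, 25.9, 5.4, -0.0297, 0.0266, 0.1384], [-4.9, 26.7, 6.0, -0.0297, 0.0266, 0.1384]],
])

```text
time_s: 5.85
position: [0.5825, -0.0908, 0.1448]
tcp_rot: [[0.824, 0.456, 0.335], [0.441, -0.889, 0.124], [0.354, 0.046, -0.934]]
force: [-0.3, -0.4, -3.2]
opening: 0.363
grasp_force: 29.9
```

Request:
play_rows([
  [[-1.3, 26.9, 6.7, -0.0297, 0.0266, 0.1384], [2.2, 26.6, 7.5, -0.0297, 0.0266, 0.1384], [0, 0, 0, 0, 0, 0], [0, 0, 0, 0, 0, 0], [0, 0, 0, 0, 0, 0]],
])

```text
time_s: 6.35
position: [0.6094, -0.136, 0.1349]
tcp_rot: [[0.894, 0.202, 0.4], [0.183, -0.979, 0.086], [0.409, -0.004, -0.912]]
force: [-0.6, -0.6, -2.3]
opening: 0.368
grasp_force: 29.9
```

```bash
python3 - <<'E'
from h import *
s=bot.read_state();p,R=s["position"],s["tcp_rot"];print(s["time_s"],s["force"].round(2),s["grasp_force"])
v=[.6365,-.1325,.201]
q,Q=seattool(v,.05);print((Q.T@(p-q)*1e3).round(2),np.degrees(Ro.from_matrix(Q.T@R).as_rotvec()).round(2))
T=bot.capture("top");w=bot.capture("wrist");S=bot.capture("scene")
k=lambda im,c,h:cv2.resize(im[c[1]-h:c[1]+h,c[0]-h:c[0]+h],(400,400),interpolation=cv2.INTER_CUBIC)
cv2.imwrite("pics/m1.png",np.hstack([cv2.resize(w["image"],(400,300)),k(S["image"],(370,230),75)[:300]]))
c=k(T["image"],(375,155),70);cv2.imwrite("pics/m2.png",c)
print(w2px(S,[.6365,-.1325,.095]),w2px(T,[.6365,-.1325,.095]))
E
```

```text
6.35 [-0.57 -0.64 -2.31] 29.935178635641932
[-7.82 -1.97  5.09] [ 0.26 -0.84 -0.03]
[374.02555446 239.67841363] [388.72453024 156.72184456]
```

View pics/m1.png

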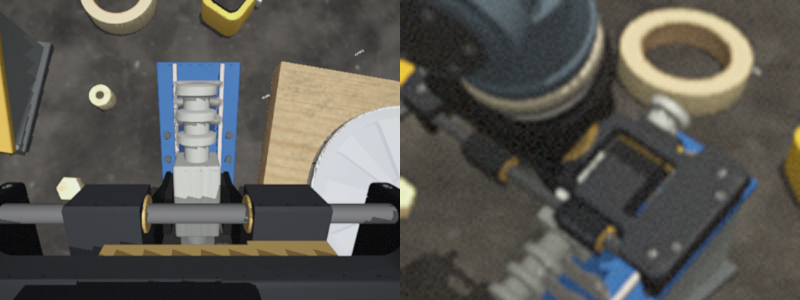

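The wrist view shows the upper end of the stud hanging over the blue deck, roughly centred, with the deck's top edge visible. I'll enlarge it to measure.

```bash
python3 - <<'E'
from h import *
s=bot.read_state();p,R=s["position"],s["tcp_rot"];print(s["time_s"],p.round(4))
v=[.6365,-.1325,.201];q,Q=seattool(v,.05);print((Q.T@(p-q)*1e3).round(2))
w=bot.capture("wrist");im=w["image"];np.savez("w2.npz",**{k:w[k] for k in w},p=p,tr=R)
d=im.copy()
c=im[80:270,200:360];cv2.imwrite("pics/w2.png",cv2.resize(c,(0,0),fx=3.1,fy=3.1,interpolation=cv2.INTER_CUBIC))
# tool-frame stud prediction: ridges & end
P=lambda x,y,z:w2px(w,p+R@np.array([x,y,z])/1e3).round(1)
for x in(80,28,44,60,76):print(x,P(x,0,2.8),P(x,14,2.8),P(x,-14,2.8),P(x,0,2.8-14))
C=np.array([*v[:2],.095]);G=seatR(v[2])
for a in([88,42,-38],[88,-42,-38],[36,0,-38],[68,22,3],[68,-22,3],[52,22,3],[36,22,3]):print(a,w2px(w,C+G@np.array(a)/1e3).round(1))
E
```

```text
6.5 [ 0.6103 -0.1363  0.1358]
[-6.69 -1.46  4.61]
80 [274.3 113.6] [304.2 113.6] [244.3 113.6] [274.1 114. ]
28 [274.4 218.4] [301.5 218.4] [247.3 218.4] [274.3 228.3]
44 [274.4 188.3] [302.2 188.4] [246.5 188.3] [274.2 195.8]
60 [274.3 156.4] [303.1 156.4] [245.5 156.4] [274.2 161. ]
76 [274.3 122.4] [304.  122.4] [244.6 122.4] [274.1 123.8]
[88, 42, -38] [217.9  88.6]
[88, -42, -38] [336.9  88.7]
[36, 0, -38] [277.1 161.9]
[68, 22, 3] [240.7 120.8]
[68, -22, 3] [314.  120.9]
[52, 22, 3] [241.6 147.7]
[36, 22, 3] [242.4 173.2]
```

View pics/w2.png

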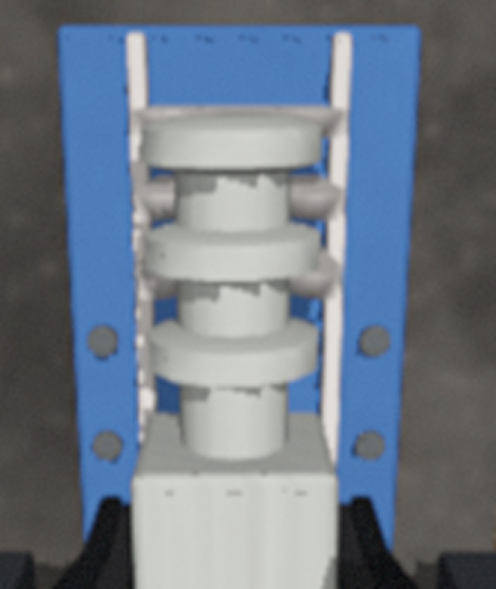

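```bash
cat > fit.py <<'E'
from h import *
from scipy.optimize import least_squares
w=dict(np.load("w2.npz"));p,R=w["p"],w["tr"];print(w["cx"],w["cy"])
U=lambda x,y:np.array([200+x/3.1,80+y/3.1])
def proj(X,k,dz):
    q=w["R"]@X+w["t"]; return np.array([w["cx"]+k*w["fx"]*q[0]/(q[2]+dz),w["cy"]+k*w["fy"]*q[1]/(q[2]+dz)])
def run(mode):
    def res(a):
        k,dz=(1+a[0],0) if mode=="f" else (1,a[0]) if mode=="z" else (1,0)
        C=np.array([.6365+a[1]/1e3,-.1325+a[2]/1e3,.095]);G=seatR(.201+a[3])
        g=lambda x,y,z:proj(C+G@np.array([x,y,z])/1e3,k,dz)
        t=lambda x,y,z:proj(p+R@np.array([x+a[4],y+a[5],z])/1e3,k,dz)
        r=list(g(88,42,-38)-U(60,27))+list(g(88,-42,-38)-U(418,27))
        for sgn,u in((1,U(83,540)),(-1,U(395,540))):
            A,B=g(88,sgn*42,-38),g(-20,sgn*42,-38);f=(u[1]-A[1])/(B[1]-A[1]);r.append((A+(B-A)*f-u)[0])
        for x,y in((73.5,170),(57.5,278),(41.5,383)): r.append((t(x,0,2.8-14)-U(234,y))[1])
        r.append((t(28,0,2.8-16)-U(234,472))[1])
        for x,l,h in((76,145,322),(60,147,320),(44,150,317)):
            r+= [(t(x,-14,2.8)-U(l,0))[0],(t(x,14,2.8)-U(h,0))[0]]
        r+=[(t(28,-16,-13.2)-U(134,472))[0],(t(28,16,-13.2)-U(336,472))[0]]
        return np.array(r)
    s=least_squares(res,[.0]*6,x_scale=[.01,1,1,.01,1,1]);print(mode,s.x.round(4),s.cost,s.fun.round(1))
for m in "fz0":run(m)
E
python3 fit.py
```

```text
275.6638395567291 205.07700855059676
f [-0.0214  1.7641  0.2761  0.0024 -1.3128  0.5531] 3.414830447439707 [-0.4  0.2  0.5 -0.   1.3 -1.3 -0.4  0.6  0.2 -0.3 -0.3  0.6 -0.   0.3
 -0.2  0.4 -1.2  0.4]
z [ 0.0042  1.5494  0.2375  0.0023 -1.2084  0.5524] 2.4581435778236917 [-0.6  0.1  0.6 -0.   1.  -1.  -0.   0.7  0.  -0.7 -0.1  0.4  0.1  0.2
 -0.   0.3 -1.   0.2]
0 [ 0.     -0.0089 -0.0614  0.0023 -1.5552  0.5553] 9.623286291669793 [-1.7  0.   1.8 -0.1 -0.  -0.  -1.4  0.4  0.7  0.7 -0.9  1.2 -0.6  0.9
 -0.7  1.  -1.9  1.1]
```

View pics/m2.png

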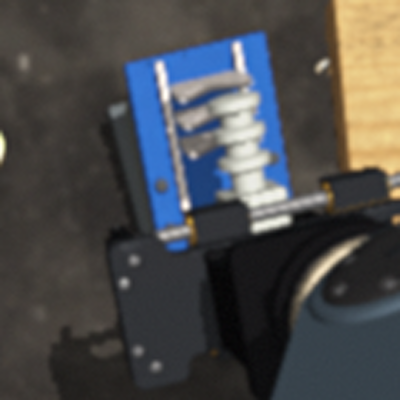

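```bash
cat >> h.py <<'E'
def goto(v,up,ox,oy,flip=1,**k):
    s=bot.read_state();p,R=s["position"],s["tcp_rot"]
    q,Q=seattool(v,up,flip=flip);q=q-Q@np.array([ox,oy,0])
    print(s["time_s"],"F",s["force"].round(1),"err",(Q.T@(p-q)*1e3).round(2),np.degrees(Ro.from_matrix(Q.T@R).as_rotvec()).round(2));plan(p,R,q,Q,**k)
VB=[.638,-.1323,.2034]
E
python3 -c "
from h import *
goto(VB,.022,-.0013,.0005,n=4)"
```

```text
6.55 F [-0.1 -0.4 -2.9] err [ -9.13  -0.91 -24.1 ] [ 0.08 -0.71  0.08]
[[[2.4, 0.2, 6.0, -0.0003, 0.0031, -0.0003], [2.3, 0.3, 6.0, -0.0004, 0.0031, -0.0004], [2.3, 0.2, 6.0, -0.0003, 0.0031, -0.0003], [2.3, 0.2, 6.0, -0.0004, 0.0031, -0.0003]]]
```

Request:
play_rows([
  [[2.3, 0.2, 6, -0.0003, 0.0031, -0.0003], [2.3, 0.2, 6, -0.0003, 0.0031, -0.0003], [2.3, 0.2, 6, -0.0003, 0.0031, -0.0003], [2.3, 0.2, 6, -0.0003, 0.0031, -0.0003], [0, 0, 0, 0, 0, 0]],
])

```text
time_s: 7.05
position: [0.6292, -0.1342, 0.1169]
tcp_rot: [[0.888, 0.201, 0.414], [0.182, -0.98, 0.086], [0.422, -0.001, -0.906]]
force: [0.3, -0.3, -2.2]
opening: 0.366
grasp_force: 29.9
```

Request:
play_rows([
  [[0, 0, 0, 0, 0, 0], [0, 0, 0, 0, 0, 0], [0, 0, 0, 0, 0, 0]],
])

```text
time_s: 7.35
position: [0.6289, -0.1346, 0.118]
tcp_rot: [[0.888, 0.2, 0.414], [0.182, -0.98, 0.085], [0.423, 0.0, -0.906]]
force: [-0.7, 0.2, -2.5]
opening: 0.368
grasp_force: 29.9
```

```bash
python3 - <<'E'
from h import *
goto(VB,.010,-.0013,.0005,n=4)
w=bot.capture("wrist");s=bot.read_state();np.savez("w3.npz",**w,p=s["position"],tr=s["tcp_rot"])
cv2.imwrite("pics/w3.png",cv2.resize(w["image"][80:270,200:360],(0,0),fx=3.1,fy=3.1,interpolation=cv2.INTER_CUBIC))
E
```

```text
7.35 F [-0.7  0.2 -2.5] err [ -0.06   0.92 -12.04] [-0.04  0.03  0.08]
[[[0, -0.2, 3.0, 0.0002, -0.0001, -0.0004], [0, -0.3, 3.0, 0.0002, -0.0001, -0.0003], [0, -0.2, 3.0, 0.0002, -0.0002, -0.0004], [0.1, -0.2, 3.0, 0.0002, -0.0001, -0.0003]]]
```

View pics/w3.png

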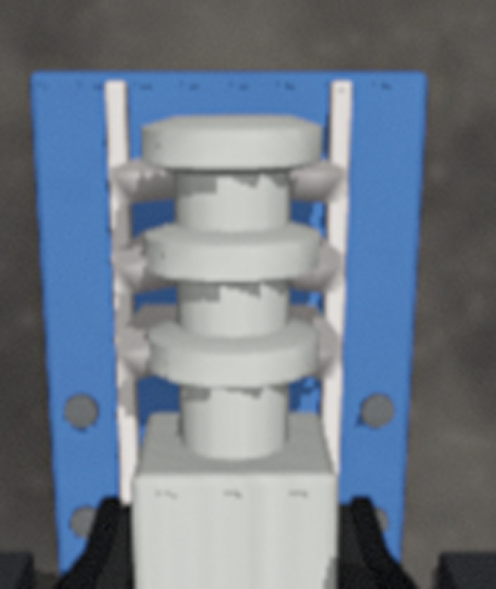

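```bash
sed -e 's/w2.npz/w3.npz/; s/U(60,27)/U(33,72)/; s/U(418,27)/U(425,72)/; s/U(83,540)/U(60,560)/; s/U(395,540)/U(403,560)/' fit.py > fit3.py; python3 fit3.py
```

```text
275.6638395567291 205.07700855059676
f [-0.0221  1.8169  0.0429  0.004  -1.3193  0.5103] 2.7134854326438833 [-0.2  0.3  0.4 -0.1  1.  -1.1 -0.4  0.6  0.2 -0.3 -0.3  0.6 -0.   0.3
 -0.1  0.4 -1.2  0.4]
z [ 0.0042  1.7139  0.0174  0.004  -1.2239  0.5097] 1.9303368211513572 [-0.3  0.2  0.5 -0.1  0.7 -0.9 -0.   0.7  0.  -0.7 -0.1  0.4  0.1  0.2
 -0.   0.3 -1.   0.2]
0 [ 0.      0.3842 -0.2775  0.004  -1.5709  0.5126] 10.113960142039996 [-1.7  0.1  1.9 -0.3 -0.5  0.3 -1.4  0.4  0.7  0.8 -0.9  1.2 -0.7  0.9
 -0.7  1.  -1.9  1.1]
```

Request:
play_rows([
  [[0, -0.3, 3, 0, 0, 0], [0, -0.3, 3, 0, 0, 0], [0, -0.3, 2, 0, 0, 0], [0, 0, 2, 0, 0, 0], [0, 0, 0, 0, 0, 0]],
])

```text
time_s: 7.9
position: [0.6328, -0.1327, 0.1084]
tcp_rot: [[0.888, 0.201, 0.414], [0.182, -0.98, 0.085], [0.422, -0.0, -0.906]]
force: [-0.7, 0.3, -1.2]
opening: 0.364
grasp_force: 29.9
```

Request:
play_rows([
  [[0, 0, 2, 0, 0, 0], [0, 0, 2, 0, 0, 0], [0, 0, 1.5, 0, 0, 0], [0, 0, 0, 0, 0, 0]],
])

```text
time_s: 8.3
position: [0.6352, -0.1323, 0.1036]
tcp_rot: [[0.888, 0.201, 0.414], [0.182, -0.98, 0.085], [0.423, -0.0, -0.906]]
force: [0.6, 0.0, -2.6]
opening: 0.364
grasp_force: 29.9
```

Request:
play_rows([
  [[0, 0, 1.5, 0, 0, 0], [0, 0, 1, 0, 0, 0], [0, 0, 0, 0, 0, 0]],
])

```text
time_s: 8.6
position: [0.6362, -0.1321, 0.1014]
tcp_rot: [[0.888, 0.201, 0.414], [0.182, -0.98, 0.085], [0.423, -0.0, -0.906]]
force: [0.2, -0.0, -2.2]
opening: 0.364
grasp_force: 29.9
```

```bash
python3 -c "
from h import *
goto(VB,.0,-.0013,.0005,n=4)"
```

```text
8.6 F [ 0.2 -0.  -2.2] err [-0.16 -0.08 -3.73] [-0.03  0.01  0.08]
[[[0, 0, 0.9, 0.0001, -0, -0.0004], [0.1, 0, 1.0, 0.0001, -0.0001, -0.0003], [0, 0.1, 0.9, 0.0001, -0, -0.0004], [0.1, -0, 0.9, 0.0001, -0.0001, -0.0003]]]
```

Request:
play_rows([
  [[0, 0, 1, 0, 0, 0], [0, 0, 1, 0, 0, 0], [0, 0, 0, 0, 0, 0]],
])

```text
time_s: 8.9
position: [0.637, -0.1319, 0.0996]
tcp_rot: [[0.888, 0.201, 0.414], [0.182, -0.98, 0.085], [0.423, -0.0, -0.906]]
force: [-0.3, 0.2, -3.2]
opening: 0.365
grasp_force: 29.9
```

Request:
play_rows([
  [[0, 0, 0.7, 0, 0, 0], [0, 0, 0.6, 0, 0, 0], [0, 0, 0, 0, 0, 0]],
])

```text
time_s: 9.2
position: [0.6375, -0.1316, 0.0987]
tcp_rot: [[0.888, 0.201, 0.414], [0.182, -0.98, 0.085], [0.423, -0.0, -0.906]]
force: [-0.6, 0.4, -1.3]
opening: 0.369
grasp_force: 29.9
```

Request:
play_rows([
  [[0, 0, 0.5, 0, 0, 0], [0, 0, 0, 0, 0, 0]],
])

```text
time_s: 9.4
position: [0.6376, -0.1317, 0.0986]
tcp_rot: [[0.888, 0.201, 0.414], [0.182, -0.98, 0.085], [0.423, -0.0, -0.906]]
force: [-3.4, 1.0, 3.7]
opening: 0.365
grasp_force: 29.9
```

```bash
python3 -c "
from h import *
goto(VB,.0,-.0013,.0005,n=4)"
```

```text
9.4 F [-3.4  1.   3.7] err [-0.04 -0.18 -0.56] [-0.03  0.03  0.08]
[[[0, 0, 0.1, 0.0001, -0.0001, -0.0004], [0, 0.1, 0.2, 0.0001, -0.0002, -0.0003], [0, 0, 0.1, 0.0001, -0.0001, -0.0004], [0, 0.1, 0.2, 0.0002, -0.0001, -0.0004]]]
```

Request:
play_rows([
  [[0, 0, 0, 0, 0, 0], [0, 0, 0, 0, 0, 0], [0, 0, 0, 0, 0, 0], [0, 0, 0, 0, 0, 0], [0, 0, -3, 0, 0, 0]],
], fingers=0.3)

```text
time_s: 9.9
position: [0.6366, -0.132, 0.1006]
tcp_rot: [[0.888, 0.201, 0.414], [0.182, -0.98, 0.085], [0.423, -0.0, -0.906]]
force: [-0.4, -0.2, -0.2]
opening: 0.636
grasp_force: 0.0
```

Request:
play_rows([
  [[0, 0, -10, 0, 0, 0], [0, 0, -20, 0, 0, 0], [0, 0, -40, 0, 0, 0], [0, 0, -20, 0, 0, 0], [0, 0, 0, 0, 0, 0]],
])

```text
time_s: 10.4
position: [0.5997, -0.1407, 0.1859]
tcp_rot: [[0.886, 0.2, 0.419], [0.182, -0.98, 0.082], [0.427, 0.004, -0.904]]
force: [-0.6, -1.3, 0.2]
opening: 0.649
grasp_force: 0.0
```

```bash
python3 - <<'E'
from h import *
w=bot.capture("wrist");cv2.imwrite("pics/w4.png",cv2.resize(w["image"][60:280,180:380],(0,0),fx=2.5,fy=2.5,interpolation=cv2.INTER_CUBIC))
s=bot.read_state();p,R=s["position"],s["tcp_rot"];print(s["time_s"],p)
# fine stud: axis ~104 deg, tool x heading options; first up+turn with tool down
print(min([14,194,-166],key=lambda h:abs(h-(-78))))
plan(p,R,[.472,-.071,.19],down(14),vmax=40)
E
```

```text
10.45 [ 0.59950358 -0.14032798  0.18434276]
-166
[[[-8.2, -7.8, -4.4, 0.0296, -0.0281, -0.1321], [-7.2, -8.9, -3.9, 0.0297, -0.028, -0.1321], [-6.0, -9.9, -3.5, 0.0296, -0.0281, -0.132], [-4.8, -10.7, -2.9, 0.0297, -0.0281, -0.1321], [-3.3, -11.3, -2.6, 0.0296, -0.0281, -0.1321]]]
[[[-2.0, -11.8, -2.1, 0.0297, -0.028, -0.1321], [-0.4, -12.0, -1.8, 0.0296, -0.0281, -0.132], [1.2, -11.9, -1.4, 0.0297, -0.0281, -0.1321], [2.6, -11.8, -1.1, 0.0296, -0.0281, -0.1321], [4.2, -11.3, -0.8, 0.0297, -0.028, -0.1321]]]
[[[5.6, -10.7, -0.7, 0.0296, -0.0281, -0.132], [6.9, -9.9, -0.5, 0.0297, -0.0281, -0.1321]]]
```

View pics/w4.png

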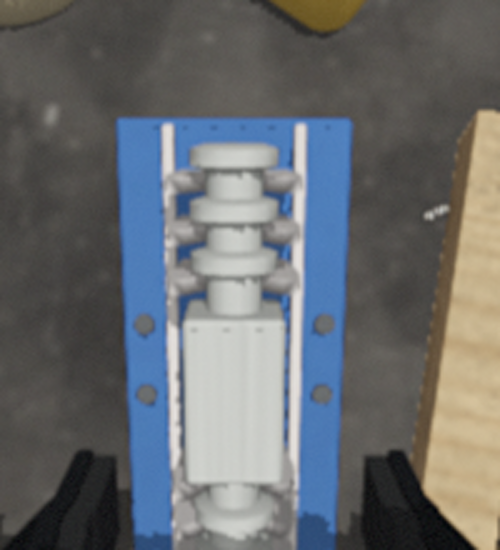

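The coarse stud is home: straight between the rails, with every plate in a groove. Next is the fine stud.

Request:
play_rows([
  [[-8.2, -7.8, -4.4, 0.0296, -0.0281, -0.132], [-7.2, -8.9, -3.9, 0.0296, -0.0281, -0.132], [-6, -9.9, -3.5, 0.0296, -0.0281, -0.132], [-4.8, -10.7, -2.9, 0.0296, -0.0281, -0.132], [-3.3, -11.3, -2.6, 0.0296, -0.0281, -0.132]],
], fingers=1)

```text
time_s: 10.95
position: [0.5455, -0.1105, 0.1837]
tcp_rot: [[0.6, 0.767, 0.228], [0.758, -0.636, 0.142], [0.254, 0.087, -0.963]]
force: [0.2, 0.4, 0.0]
opening: 0.974
grasp_force: 0.0
```

Request:
play_rows([
  [[-2, -11.8, -2.1, 0.0296, -0.0281, -0.132], [-0.4, -12, -1.8, 0.0296, -0.0281, -0.132], [1.2, -11.9, -1.4, 0.0296, -0.0281, -0.132], [2.6, -11.8, -1.1, 0.0296, -0.0281, -0.132], [4.2, -11.3, -0.8, 0.0296, -0.0281, -0.132]],
])

```text
time_s: 11.45
position: [0.4925, -0.0816, 0.1864]
tcp_rot: [[0.013, 0.999, 0.047], [0.998, -0.016, 0.064], [0.065, 0.046, -0.997]]
force: [0.4, 0.1, 0.8]
opening: 0.997
grasp_force: 0.0
```

Request:
play_rows([
  [[5.6, -10.7, -0.7, 0.0296, -0.0281, -0.132], [6.9, -9.9, -0.5, 0.0296, -0.0281, -0.132], [0, 0, 0, 0, 0, 0], [0, 0, 0, 0, 0, 0], [0, 0, 0, 0, 0, 0]],
])

```text
time_s: 11.95
position: [0.4724, -0.0708, 0.1881]
tcp_rot: [[-0.24, 0.971, -0.002], [0.971, 0.24, 0.002], [0.003, -0.002, -1.0]]
force: [1.5, -0.5, 0.1]
opening: 1.004
grasp_force: 0.0
```

```bash
python3 - <<'E'
from h import *
s=bot.read_state();p,R=s["position"],s["tcp_rot"];print(s["time_s"],p)
w=bot.capture("wrist");cv2.imwrite("pics/w5.png",w["image"])
a=studpose(w,"stud_fine");print(*[np.round(x,4) for x in a])
r=bot.pinpoint(w,"stud_fine_center");print(r and px2w(w,r[0]["centre"],.016).round(4))
h=a[2]%180; print(h)
plan(p,R,[.470,-.0705,.10],down(h-90),n=3)
E
```

```text
11.95 [ 0.47238505 -0.07082292  0.18812069]
[ 0.4706 -0.0727] [ 0.4696 -0.0687] 104.1748 0.1624 0.69
[ 0.4692 -0.0702  0.016 ]
104.1747659545262
[[[0.2, -0.7, 29.4, -0.0006, -0.0009, -0.0018], [0.3, -0.7, 29.4, -0.0006, -0.0009, -0.0019], [0.2, -0.7, 29.3, -0.0006, -0.0009, -0.0018]]]
```

Request:
play_rows([
  [[0.2, -0.7, 40, -0.0006, -0.0009, -0.002], [0.3, -0.7, 40, -0.0006, -0.0009, -0.002], [0.2, -0.7, 40, -0.0006, -0.0009, -0.002], [0, 0, 36, 0, 0, 0], [0, 0, 13.5, 0, 0, 0]],
])

```text
time_s: 12.6
position: [0.468, -0.0701, 0.016]
tcp_rot: [[-0.246, 0.969, -0.005], [0.969, 0.246, 0.001], [0.002, -0.004, -1.0]]
force: [-0.4, -0.6, 0.1]
opening: 1.0
grasp_force: 0.0
```

Request:
play_rows([
  [[0, 0, 0, 0, 0, 0], [0, 0, 0, 0, 0, 0], [0, 0, 0, 0, 0, 0], [0, 0, 0, 0, 0, 0], [0, 0, 0, 0, 0, 0]],
], fingers=-1)

```text
time_s: 13.1
position: [0.47, -0.0704, 0.02]
tcp_rot: [[-0.247, 0.969, 0.002], [0.969, 0.247, -0.001], [-0.002, 0.001, -1.0]]
force: [0.6, 0.8, 0.6]
opening: 0.632
grasp_force: 0.0
```

Request:
play_rows([
  [[0, 0, 0, 0, 0, 0], [0, 0, 0, 0, 0, 0], [0, 0, 0, 0, 0, 0], [0, 0, 0, 0, 0, 0], [0, 0, 0, 0, 0, 0]],
])

```text
time_s: 13.6
position: [0.4695, -0.0702, 0.0192]
tcp_rot: [[-0.247, 0.969, 0.0], [0.969, 0.247, -0.001], [-0.001, -0.0, -1.0]]
force: [0.3, 0.6, 3.0]
opening: 0.365
grasp_force: 30.0
```

Request:
play_rows([
  [[0, 0, -5, 0, 0, 0], [0, 0, -40, 0, 0, 0], [0, 0, -45, 0, 0, 0], [0, 0, -45, 0, 0, 0], [0, 0, -45, 0, 0, 0]],
])

```text
time_s: 14.1
position: [0.4682, -0.0697, 0.2003]
tcp_rot: [[-0.247, 0.969, -0.003], [0.969, 0.247, 0.0], [0.001, -0.002, -1.0]]
force: [0.7, -0.3, -2.6]
opening: 0.369
grasp_force: 30.0
```

Request:
play_rows([
  [[0, 0, 0, 0, 0, 0], [0, 0, 0, 0, 0, 0], [0, 0, 0, 0, 0, 0]],
])

```text
time_s: 14.4
position: [0.4677, -0.0695, 0.1975]
tcp_rot: [[-0.247, 0.969, -0.004], [0.969, 0.247, 0.001], [0.002, -0.004, -1.0]]
force: [0.1, -0.2, -2.9]
opening: 0.364
grasp_force: 30.0
```

```bash
python3 - <<'E'
from h import *
s=bot.read_state();p,R=s["position"],s["tcp_rot"];print(s["time_s"],p,s["force"])
T=bot.capture("top")
v0=[.662,.1495,.058]
print([(np.round(r["centre"],1),r["confidence"]) for r in bot.pinpoint(T,"spacer")[:1]])
q,Q=seattool(v0,.05);plan(p,R,q,Q,vmax=32)
E
```

```text
14.4 [ 0.46770028 -0.06946356  0.19751046] [ 0.08518398 -0.22402074 -2.85163628]
[(array([301.1, 137.6]), 0.52)]
[[[12.9, 17.0, 4.2, -0.0299, 0.0245, 0.1331], [15.0, 15.0, 4.9, -0.0299, 0.0245, 0.1331], [16.7, 12.7, 5.8, -0.0299, 0.0245, 0.1332], [18.0, 10.2, 6.6, -0.0299, 0.0245, 0.1331], [19.1, 7.5, 7.3, -0.0299, 0.0245, 0.1331]]]
[[[19.7, 4.7, 7.9, -0.0299, 0.0245, 0.1331], [19.9, 1.9, 8.5, -0.0299, 0.0245, 0.1331], [19.8, -1.1, 9.0, -0.0299, 0.0244, 0.1332], [19.2, -3.9, 9.5, -0.0299, 0.0245, 0.1331], [18.2, -6.8, 9.7, -0.0299, 0.0245, 0.1331]]]
[[[17.0, -9.4, 9.9, -0.0299, 0.0245, 0.1331], [15.3, -11.8, 10, -0.0299, 0.0245, 0.1331], [13.3, -14.0, 9.9, -0.0299, 0.0245, 0.1332]]]
```

Request:
play_rows([
  [[12.9, 17, 4.2, -0.0299, 0.0245, 0.1331], [15, 15, 4.9, -0.0299, 0.0245, 0.1331], [16.7, 12.7, 5.8, -0.0299, 0.0245, 0.1331], [18, 10.2, 6.6, -0.0299, 0.0245, 0.1331], [19.1, 7.5, 7.3, -0.0299, 0.0245, 0.1331]],
])

```text
time_s: 15.0
position: [0.5351, 0.0143, 0.176]
tcp_rot: [[0.399, 0.904, 0.152], [0.903, -0.416, 0.108], [0.161, 0.094, -0.982]]
force: [-0.3, -0.1, -2.8]
opening: 0.364
grasp_force: 30.0
```

Request:
play_rows([
  [[19.7, 4.7, 7.9, -0.0299, 0.0245, 0.1331], [19.9, 1.9, 8.5, -0.0299, 0.0245, 0.1331], [19.8, -1.1, 9, -0.0299, 0.0245, 0.1331], [19.2, -3.9, 9.5, -0.0299, 0.0245, 0.1331], [18.2, -6.8, 9.7, -0.0299, 0.0245, 0.1331]],
])

```text
time_s: 15.5
position: [0.6008, 0.0978, 0.1545]
tcp_rot: [[0.834, 0.439, 0.334], [0.435, -0.896, 0.091], [0.339, 0.07, -0.938]]
force: [0.3, 0.1, -2.9]
opening: 0.363
grasp_force: 30.0
```

Request:
play_rows([
  [[17, -9.4, 9.9, -0.0299, 0.0245, 0.1331], [15.3, -11.8, 10, -0.0299, 0.0245, 0.1331], [13.3, -14, 9.9, -0.0299, 0.0245, 0.1331], [0, 0, 0, 0, 0, 0], [0, 0, 0, 0, 0, 0]],
])

```text
time_s: 16.0
position: [0.6347, 0.1412, 0.1437]
tcp_rot: [[0.905, 0.11, 0.41], [0.106, -0.994, 0.032], [0.411, 0.015, -0.912]]
force: [0.2, 0.4, -3.7]
opening: 0.367
grasp_force: 30.0
```

```bash
python3 - <<'E'
from h import *
goto([.6635,.1497,.058],.025,-.0000,.000,n=4)
E
```

```text
16.0 F [ 0.2  0.4 -3.7] err [ -5.89   6.84 -28.7 ] [ 0.49 -0.71 -3.07]
[[[1.6, -1.6, 7.2, -0.0021, 0.0031, 0.0134], [1.7, -1.6, 7.1, -0.0021, 0.0031, 0.0134], [1.5, -1.6, 7.2, -0.0022, 0.003, 0.0134], [1.5, -1.7, 7.2, -0.0021, 0.0031, 0.0134]]]
```

Request:
play_rows([
  [[1.6, -1.6, 5, -0.0021, 0.0031, 0.0134], [1.6, -1.6, 5, -0.0021, 0.0031, 0.0134], [1.5, -1.6, 5, -0.0021, 0.0031, 0.0134], [1.5, -1.6, 5, -0.0021, 0.0031, 0.0134], [0, 0, 0, 0, 0, 0]],
])

```text
time_s: 16.5
position: [0.6499, 0.1484, 0.1297]
tcp_rot: [[0.903, 0.055, 0.426], [0.049, -0.999, 0.024], [0.427, -0.001, -0.904]]
force: [0.0, -0.5, -3.7]
opening: 0.367
grasp_force: 30.0
```

Request:
play_rows([
  [[0, 0, 0, 0, 0, 0], [0, 0, 0, 0, 0, 0], [0, 0, 0, 0, 0, 0]],
])

```text
time_s: 16.8
position: [0.6498, 0.1484, 0.1307]
tcp_rot: [[0.903, 0.055, 0.427], [0.049, -0.998, 0.024], [0.428, -0.001, -0.904]]
force: [0.8, 0.2, -2.7]
opening: 0.365
grasp_force: 30.0
```

```bash
python3 - <<'E'
from h import *
goto([.6635,.1497,.058],.025,-.0000,.000,n=2)
w=bot.capture("wrist");s=bot.read_state();np.savez("w2.npz",**w,p=s["position"],tr=s["tcp_rot"])
cv2.imwrite("pics/w6.png",cv2.resize(w["image"][80:270,200:360],(0,0),fx=3.1,fy=3.1,interpolation=cv2.INTER_CUBIC))
E
```

```text
16.8 F [ 0.8  0.2 -2.7] err [  2.62   0.52 -10.34] [-0.03  0.33  0.17]
[[[-1.3, -0.3, 5.2, 0.0003, -0.0029, -0.0015], [-1.4, -0.2, 5.1, 0.0003, -0.0029, -0.0015]]]
```

View pics/w6.png

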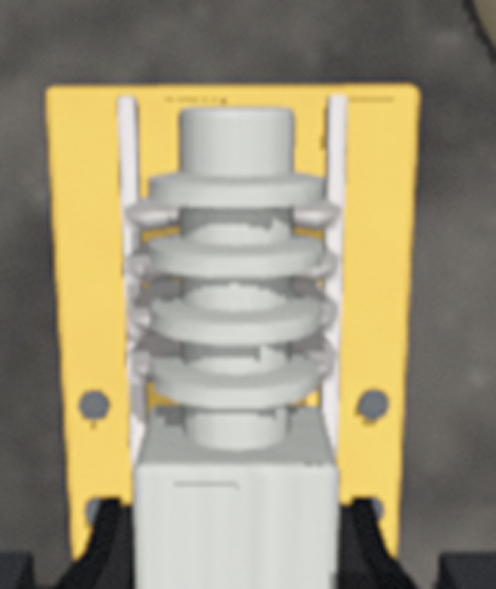

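```bash
sed -e 's/U(60,27)/U(47,85)/; s/U(418,27)/U(418,85)/; s/U(83,540)/U(72,555)/; s/U(395,540)/U(397,555)/; s/(73.5,170),(57.5,278),(41.5,383)/(66.5,208),(56.5,277),(46.5,343),(36.5,407)/; s/(76,145,322),(60,147,320),(44,150,317)/(68,148,324),(58,148,322),(48,150,320),(38,151,320)/; s/U(234,472)/U(234,465)/; s/U(134,472)/U(135,465)/; s/U(336,472)/U(336,465)/; s/\.6365/.6635/; s/-\.1325/.1497/; s/\.201+/.058+/' fit.py > fit6.py; python3 fit6.py
```

```text
275.6638395567291 205.07700855059676
f [-0.0162 -0.7811 -1.0035 -0.      0.0616  0.7351] 2.6245245143249734 [ 0.   0.2  0.1 -0.1  0.7 -0.9  0.1  0.1  0.2  0.  -0.4 -0.6  0.2  0.
  0.3 -0.1  0.4  0.1 -0.2 -1.3  1.2]
z [ 0.0032 -0.8898 -1.0106 -0.      0.12    0.7357] 2.0566586669143434 [-0.1  0.2  0.2 -0.1  0.5 -0.7  0.4  0.2  0.2 -0.1 -0.6 -0.4  0.1  0.1
  0.2 -0.   0.3  0.2 -0.3 -1.1  1. ]
0 [ 0.     -1.8783 -1.0701 -0.     -0.0812  0.7329] 6.380466390249586 [-1.   0.1  1.1 -0.2 -0.3  0.1 -0.5 -0.1  0.3  0.4  0.3 -1.   0.7 -0.5
  0.7 -0.6  0.8 -0.4  0.3 -1.8  1.7]
```

```bash
echo 'VY=[.6627,.1487,.058]' >> h.py; python3 -c "
from h import *
goto(VY,.022,.0001,.0007,n=5)"
```

```text
16.85 F [ 0.   0.8 -2.9] err [  3.48   0.29 -12.99] [-0.04  0.33  0.17]
[[[-0.7, -0.1, 2.6, 0.0001, -0.0012, -0.0006], [-0.7, -0, 2.6, 0.0001, -0.0011, -0.0006], [-0.7, -0.1, 2.6, 0.0002, -0.0012, -0.0006], [-0.7, -0, 2.6, 0.0001, -0.0011, -0.0006], [-0.7, -0.1, 2.6, 0.0001, -0.0012, -0.0006]]]
```

Request:
play_rows([
  [[-0.7, -0.1, 2.6, 0, -0.0012, -0.0006], [-0.7, 0, 2.6, 0, -0.0012, -0.0006], [-0.7, -0.1, 2.6, 0, -0.0012, -0.0006], [-0.7, 0, 2.6, 0, -0.0012, -0.0006], [-0.7, -0.1, 2.6, 0, -0.0012, -0.0006]],
])

```text
time_s: 17.35
position: [0.6521, 0.1489, 0.1168]
tcp_rot: [[0.905, 0.058, 0.421], [0.053, -0.998, 0.024], [0.422, 0.001, -0.907]]
force: [0.1, -0.6, -2.5]
opening: 0.366
grasp_force: 30.0
```

Request:
play_rows([
  [[0, 0, 0, 0, 0, 0], [0, 0, 0, 0, 0, 0], [0, 0, 0, 0, 0, 0]],
])

```text
time_s: 17.65
position: [0.6522, 0.1489, 0.1173]
tcp_rot: [[0.905, 0.058, 0.422], [0.053, -0.998, 0.024], [0.422, 0.001, -0.906]]
force: [-0.6, -0.6, -3.1]
opening: 0.368
grasp_force: 30.0
```

```bash
python3 - <<'E'
from h import *
goto(VY,.010,.0001,.0007,n=4)
w=bot.capture("wrist");s=bot.read_state();np.savez("w3.npz",**w,p=s["position"],tr=s["tcp_rot"])
cv2.imwrite("pics/w7.png",cv2.resize(w["image"][80:270,200:360],(0,0),fx=3.1,fy=3.1,interpolation=cv2.INTER_CUBIC))
E
```

```text
17.65 F [-0.6 -0.6 -3.1] err [ 1.00e-02 -8.00e-02 -1.18e+01] [-0.03 -0.02  0.  ]
[[[-0, 0, 3.0, 0.0001, 0.0001, -0.0], [-0, 0, 2.9, 0.0002, 0.0001, -0.0], [-0, 0.1, 3.0, 0.0001, 0.0001, -0.0], [-0, -0, 2.9, 0.0002, 0, -0.0]]]
```

View pics/w7.png

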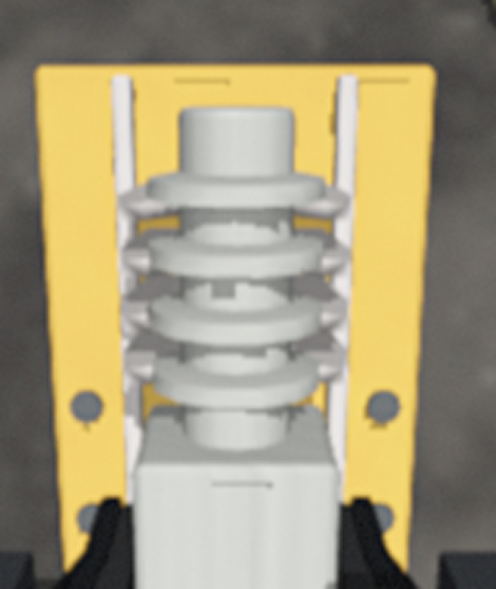

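The fine stud is centred between the rails, with the plate tips lined up on the grooves. I'll refit at this height to check.

```bash
sed -e 's/w2.npz/w3.npz/; s/U(47,85)/U(36,66)/; s/U(418,85)/U(434,66)/; s/U(72,555)/U(64,560)/; s/U(397,555)/U(409,560)/' fit6.py > fit7.py; python3 fit7.py
```

```text
275.6638395567291 205.07700855059676
f [-0.0154 -1.0845 -1.2742  0.0028  0.0395  0.751 ] 2.8297910448522416 [ 0.   0.2  0.1 -0.1  0.8 -0.9  0.1  0.1  0.2  0.  -0.4 -0.6  0.2 -0.
  0.3 -0.1  0.4  0.1 -0.1 -1.3  1.2]
z [ 0.003  -1.1244 -1.2757  0.0028  0.0939  0.7515] 2.223553971568857 [-0.   0.2  0.1 -0.1  0.6 -0.8  0.3  0.2  0.2 -0.1 -0.6 -0.5  0.1  0.1
  0.2 -0.   0.3  0.1 -0.2 -1.2  1.1]
0 [ 0.     -2.1124 -1.3305  0.0028 -0.0959  0.7489] 6.4891305458150965 [-1.   0.1  1.1 -0.2 -0.2  0.1 -0.5 -0.1  0.3  0.4  0.3 -1.   0.7 -0.5
  0.7 -0.6  0.8 -0.4  0.3 -1.8  1.7]
```

Request:
play_rows([
  [[0, 0, 3, 0, 0, 0], [0, 0, 3, 0, 0, 0], [0, 0, 2.5, 0, 0, 0], [0, 0, 2, 0, 0, 0], [0, 0, 0, 0, 0, 0]],
])

```text
time_s: 18.2
position: [0.6565, 0.1491, 0.1072]
tcp_rot: [[0.905, 0.058, 0.421], [0.053, -0.998, 0.024], [0.422, 0.001, -0.907]]
force: [0.1, 0.2, -2.1]
opening: 0.368
grasp_force: 30.0
```

Request:
play_rows([
  [[-0.2, 0.2, 2, 0, 0, -0.0015], [0, 0, 1.5, 0, 0, 0], [0, 0, 1, 0, 0, 0], [0, 0, 0, 0, 0, 0]],
])

```text
time_s: 18.6
position: [0.6583, 0.149, 0.1033]
tcp_rot: [[0.905, 0.059, 0.421], [0.054, -0.998, 0.024], [0.422, 0.001, -0.907]]
force: [-0.2, -0.0, -2.9]
opening: 0.363
grasp_force: 30.0
```

Request:
play_rows([
  [[0, 0, 0.8, 0, 0, 0], [0, 0, 0.7, 0, 0, 0], [0, 0, 0, 0, 0, 0]],
])

```text
time_s: 18.9
position: [0.6589, 0.149, 0.1021]
tcp_rot: [[0.905, 0.059, 0.421], [0.054, -0.998, 0.024], [0.422, 0.001, -0.907]]
force: [0.3, -0.8, -2.4]
opening: 0.368
grasp_force: 30.0
```

```bash
python3 -c "
from h import *
goto(VY,.0,.0001,.0007,n=4)"
```

```text
18.9 F [ 0.3 -0.8 -2.4] err [-0.31  0.15 -5.21] [-0.03 -0.04 -0.09]
[[[0.1, -0, 1.3, 0.0002, 0.0002, 0.0004], [0.1, -0.1, 1.3, 0.0001, 0.0001, 0.0004], [0, -0, 1.3, 0.0002, 0.0002, 0.0003], [0.1, -0.1, 1.3, 0.0001, 0.0001, 0.0004]]]
```

No contact at 5 mm, so it is in step. I'll carry on gently.

Request:
play_rows([
  [[0, 0, 0.8, 0, 0, 0], [0, 0, 0.7, 0, 0, 0], [0, 0, 0, 0, 0, 0]],
])

```text
time_s: 19.2
position: [0.6595, 0.149, 0.1007]
tcp_rot: [[0.905, 0.059, 0.421], [0.054, -0.998, 0.024], [0.422, 0.001, -0.907]]
force: [-0.3, -0.3, -3.7]
opening: 0.368
grasp_force: 30.0
```

Request:
play_rows([
  [[0, 0, 0.8, 0, 0, 0], [0, 0, 0.7, 0, 0, 0], [0, 0, 0, 0, 0, 0]],
])

```text
time_s: 19.5
position: [0.6602, 0.1491, 0.0993]
tcp_rot: [[0.905, 0.059, 0.421], [0.054, -0.998, 0.024], [0.422, 0.001, -0.907]]
force: [0.2, -0.3, -3.1]
opening: 0.363
grasp_force: 30.0
```

Request:
play_rows([
  [[0, 0, 0.7, 0, 0, 0], [0, 0, 0.6, 0, 0, 0], [0, 0, 0, 0, 0, 0]],
])

```text
time_s: 19.8
position: [0.6607, 0.1492, 0.0985]
tcp_rot: [[0.905, 0.059, 0.422], [0.054, -0.998, 0.024], [0.422, 0.001, -0.906]]
force: [-1.8, 1.1, -1.2]
opening: 0.363
grasp_force: 30.0
```

```bash
python3 -c "
from h import *
goto(VY,.0,.0001,.0007,n=4)"
```

```text
19.8 F [-1.8  1.1 -1.2] err [-0.19  0.05 -1.15] [-0.03 -0.02 -0.09]
[[[0, -0, 0.3, 0.0001, 0.0001, 0.0004], [0.1, -0, 0.3, 0.0002, 0, 0.0004], [0, -0, 0.3, 0.0001, 0.0001, 0.0003], [0.1, -0.1, 0.3, 0.0001, 0.0001, 0.0004]]]
```

Light contact is starting, so I'll press 0.6 mm more, release and retreat.

Request:
play_rows([
  [[0, 0, 0.3, 0, 0, 0], [0, 0, 0.3, 0, 0, 0], [0, 0, 0, 0, 0, 0], [0, 0, 0, 0, 0, 0]],
])

```text
time_s: 20.2
position: [0.6608, 0.1494, 0.0983]
tcp_rot: [[0.905, 0.059, 0.422], [0.054, -0.998, 0.024], [0.422, 0.001, -0.906]]
force: [-4.4, 1.7, 6.0]
opening: 0.367
grasp_force: 30.0
```

Request:
play_rows([
  [[0, 0, 0, 0, 0, 0], [0, 0, 0, 0, 0, 0], [0, 0, 0, 0, 0, 0], [0, 0, 0, 0, 0, 0], [0, 0, -3, 0, 0, 0]],
], fingers=0.3)

```text
time_s: 20.7
position: [0.6599, 0.1489, 0.1001]
tcp_rot: [[0.905, 0.059, 0.421], [0.054, -0.998, 0.024], [0.422, 0.001, -0.907]]
force: [-0.1, 1.1, 0.4]
opening: 0.638
grasp_force: 0.0
```

Request:
play_rows([
  [[0, 0, -10, 0, 0, 0], [0, 0, -20, 0, 0, 0], [0, 0, -40, 0, 0, 0], [0, 0, -30, 0, 0, 0], [0, 0, 0, 0, 0, 0]],
])

```text
time_s: 21.2
position: [0.6181, 0.1471, 0.1959]
tcp_rot: [[0.902, 0.06, 0.428], [0.054, -0.998, 0.025], [0.429, 0.001, -0.903]]
force: [0.2, 0.2, 0.3]
opening: 0.647
grasp_force: 0.0
```

Request:
play_rows([
  [[0, 0, 0, 0, 0, 0], [0, 0, 0, 0, 0, 0]],
])

```text
time_s: 21.4
position: [0.6173, 0.1466, 0.1904]
tcp_rot: [[0.905, 0.059, 0.42], [0.054, -0.998, 0.024], [0.421, 0.001, -0.907]]
force: [-0.3, 0.0, 0.2]
opening: 0.65
grasp_force: 0.0
```

```bash
python3 - <<'E'
from h import *
w=bot.capture("wrist");T=bot.capture("top");S=bot.capture("scene")
a=cv2.resize(w["image"][60:280,180:380],(400,440),interpolation=cv2.INTER_CUBIC)
b=cv2.resize(S["image"][180:300,320:430],(400,440),interpolation=cv2.INTER_CUBIC)
cv2.imwrite("pics/w8.png",np.hstack([a,b]));print(bot.read_state()["time_s"])
E
```

```text
21.55
```

View pics/w8.png

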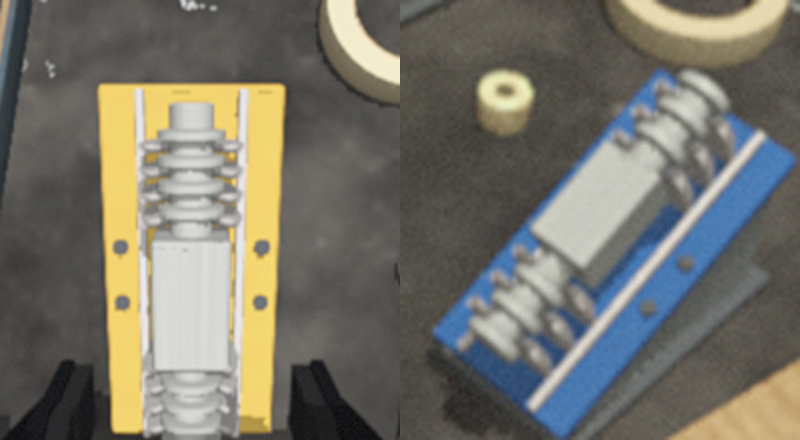

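Both studs lie straight and home in their gauges, with the plates in the grooves, and the gripper is clear of everything.

```bash
python3 -c "
from rig import bot
print(bot.hand_in())"
```

```text
the job is handed in; nothing more can be done
None
```

I set the coarse stud in the blue gauge and the fine stud in the yellow gauge, let both go there, and handed the job in at about 21.6 s; the hand-in returned no verdict, but the last pictures show both home with the plates in the grooves.

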